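# Raise a sample by the release key hidden in a groove

## Task

A steel sample disc sits sunk in the middle of the round sample lift. Run a closed fingertip lightly round the top of the lift's dark collar to find the one groove in it, press the key at the bottom of that groove all the way down so that the sample rises, then take the hand away. Push only lightly, grasp nothing, do not touch the sample, and leave the other small parts where they stand.

Things in the scene. Friction and masses are not known exactly. Their poses are not given: they have to be found in the camera images.
- sample_lift: Round sample lift, fixed to the worktop; origin: centre of its underside, z up, +x away from the robot to within 0.35 rad. An aluminium hub, 68 mm across, flat top 46 mm above the worktop, has a 45 mm wide well with the sample disc in it; round the hub lies the dark collar (see collar_centre), under all a plinth 176 mm across and 12 mm high.
- collar_centre (a point): Point on the lift's upright axis, level with the collar's top; axes as the lift's (they do not turn with the collar). The collar is a flat dark steel ring from 36 to 84 mm radius, its top 36 mm above the worktop. It is smooth but for one groove.
- key_level (a point): Point on the lift's axis, 24 mm above the worktop: the height of the key's top when up. The groove, 48 mm wide with parallel sides, runs radially from the hub to the outside; the key fills its floor, 12 mm below the collar's top. Its angle is not given: its middle lies up to 2.15 rad to either side of the lift's +x. A closed fingertip fits 63 mm from the axis.
- release_key (a joint): How far the dark steel release key is pressed down, m: 0 up, 0.010 fully down against its stop. It moves straight down, resists with some 5 to 9 N of friction and stays where it is left. As it goes down the sample stage rises.
- sample_stage (a joint): How far the stage under the sample has risen, m: always 0.8 of the key's travel, so 0 sunk to 0.008 fully raised.
- stage_top (a point): Middle of the top of the stage, on which the sample disc lies; 37 mm above the worktop when sunk, 45 mm when raised.
- sample_disc: Turned steel sample disc, 40 mm across and 9 mm high, loose in the well, 0.06 to 0.13 kg; origin in the middle of its underside, z up.
- bush_brass: Loose brass bush, 30 mm across, 26 mm high, stands close behind the lift; origin in the middle of its underside.
- cal_weight_50: Loose small steel weight with a neck, 18 mm across, 30 mm high, stands close behind the lift to the right; origin in the middle of its underside.
- sample_cup: Loose light plastic sample cup, 37 mm across, 26 mm high, to the right of the lift; origin in the middle of its underside.
- gauge_block_40: Loose steel gauge block, 40 x 30 x 9 mm, lies to the left of the lift; origin in the middle of its underside.
- ring_gauge_25: Loose steel ring gauge, 60 mm across, 18 mm high, lies to the right of the lift; origin in the middle of its underside.
Things that resemble listed ones, but are neither listed nor needed, are in the scene too. Leave any green look-alike of the sample_disc alone.

How it is judged:
At the end, for the whole second after the job is handed in: The release key is pressed fully down (more than 8.5 mm of its 10 mm) and has stayed there, so the stage has risen (more than 6.2 of 8 mm); the sample disc lies flat on the stage, within 6 mm of its middle, at rest (value of joint release_key above 0.0085 m and value of joint sample_stage above 0.0062 m and horizontal distance between sample_disc and stage_top below 0.006 m and z of sample_disc in the frame of stage_top below 0.003 m and angle between sample_disc's own z axis and vertical below 0.1 rad and linear speed of sample_disc below 0.01 m/s); the robot touches nothing.
It fails at once if the sample disc is touched by the robot (contact force between the arm and sample_disc above 0.5 N).
It fails at once if the sample disc is touched by the fingers (contact force between the fingers and sample_disc above 0.5 N).
It fails at once if the sample disc leaves its stage (z of sample_disc in the frame of stage_top above 0.006 m).
It fails at once if the fingers push on anything with more than 80 N (contact force between the fingers and anything else above 80 N).
It fails at once if one of the other small parts is moved or lifted by more than 15 mm (distance of any of bush_brass, cal_weight_50, sample_cup, gauge_block_40, ring_gauge_25 from where it was at the start of the episode above 0.015 m).
It also fails if it takes over 72 s, if anything falls off the work surface, if the arm or the gripper's body presses on something with over 40 N, if the wrist force passes 120 N, or if a joint passes its speed limit or range.

## Robot

A 7-joint arm with a two-finger parallel gripper is mounted at the origin on a cart in front of the work surface, level with it; the furniture and walls round the work are solid. World frame = base frame: x ahead of the robot, y to its left, z up, the work surface at z = 0. Lengths are in m, angles in rad, forces in N, time in s.
With the tool pointing down it reaches from about 0.35 to 0.9 m from the base axis. Payload 8.1 kg.
Tool frame: the origin (TCP) lies midway between the tips of the shut fingers; the grasp point (between the pads) lies 19 mm behind it; z points along the fingers, y is the line along which they close (so a half turn about z gives the same grasp; the last joint's range is limited). The gripper opens to 85 mm and grips with 20 to 120 N. Pads are 22 mm wide; open, the fingers measure 114 mm over their backs; the gripper's body (76 mm by 85 mm) begins 54 mm behind the grasp point. The pads swing forward as they close: fully open they stand 13 mm farther back than shut.
Start: joints at [-1.295, 0.434, 0.025, 1.573, -0.012, 1.134, -0.075], TCP at [0.231, 0.581, 0.231] pointing down, gripper open.
Joint ranges: [-2.62, 2.62], [-0.44, 2.09], [-1.27, 1.32], [0.08, 2.57], [-1.32, 4.46], [0.12, 2], [-2.74, 2.74]. Speed limits (rad/s): [2.22, 2.22, 3.01, 3.01, 3.14, 3.14, 3.14].

## Interface

Orientations are given as a rotation vector (axis times angle).
In Python, from rig import * gives the robot as it stands. The module is installed in compiled form; this text tells all that it offers.
- The arm moves only by the shell command python3 -m crank 'ROWS' [FORCE]. ROWS is JSON, a list of rows, each an object of numbers: "x", "y", "z": the shift along the world's x, y, z in mm; "wx", "wy", "wz": the turn, a rotation vector about the world's x, y, z in degrees; "fingers": the closure, from 0 (fully open) to 1 (shut). A call has 1 to 10 rows; each row is the pose to reach, as a shift and turn from the pose commanded when the call began; what a row does not reach only later rows make up. A row lasts 1/8 s, in which the tool goes at most 62.5 mm and 10.7 degrees, less where a joint would pass 70% of its speed; a pose out of reach is approached as far as the arm can. A call with a gripper value outside its range is refused whole. The fingers move at their own pace and stop on an object; FORCE is the grip in N (left out, the last holds). Time passes only in rows, so rows that repeat a pose let the fingers close. It gives the time, the measured TCP pose, the force, the opening and the grip force at its end, in the units of the state.
- observe(): the state, without advancing time (a new reading comes with each control period).
- grab_frame(name): name is "scene" or "side" or "wrist"; returns the picture (384x512x3 uint8, red, green, blue); there is no depth.
- camera_params(name): a dict with "mtx" (3x3 intrinsics, pixels), "k1" (the pictures are not rectified: a ray, as slopes to the right and down, at radius r is drawn at 1 + k1 r^2 times it, then the intrinsics apply), "origin" and "orientation" of the camera in the world; the wrist camera has in their place "T_tool_cam" (4x4, takes a point from camera to tool coordinates, whose origin is the TCP and whose axes are the flange's). Camera axes: x right, y down, z forward; pixel columns grow to the right and rows downward; lengths in m; the calibration is good to about 2 mm. A picture is of the moment at which its call begins: read the wrist's pose just before it. camera_params takes no time and is no camera call.
- sign_off(): hands the job in; it is judged then, once.
The state is a dict: "time": time; "qpos": joint angles; "joint_vel": joint speeds; "effort": joint torques, N m; "position": TCP position; "tcp_rot": TCP orientation; "ft_force": force on the tool from outside, world axes, zero at the start; "ft_torque": the same for the moment, N m; "gripper_width": finger opening in m; "grip_force": force on a finger pad.
Only numpy, scipy, OpenCV 4.12 (cv2) and the standard library are available. Lean on these libraries where they do the work, as an engineer would, in place of code of your own. Each camera call takes 0.05 s, during which the arm holds its last target. There are 200 camera calls.

## Working session

There is one attempt and no reset: what is moved stays moved. The work goes in short steps, Python scripts to look and compute and a shell command to move; the robot and the scene stay as the last step left them, time stands still between calls to the robot, and variables do not carry over. Pictures are saved under pics/ and viewed, at most 10 in all, crops included, and the job is handed in when it is done.

```bash
mkdir -p pics
python3 - <<'E'
from rig import *
import cv2, numpy as np
s=observe(); print({k:np.round(v,3).tolist() for k,v in s.items()})
a=grab_frame("scene"); b=grab_frame("side")
cv2.imwrite("pics/scene0.png",a[:,:,::-1]); cv2.imwrite("pics/side0.png",b[:,:,::-1])
for n in("scene","side","wrist"): print(n,camera_params(n))
E
```

```text
{'time': 0.0, 'qpos': [-1.295, 0.435, 0.025, 1.574, -0.012, 1.134, -0.075], 'joint_vel': [-0.001, -0.0, 0.001, -0.002, 0.0, -0.0, -0.001], 'effort': [-0.001, -67.047, 1.024, -31.621, 0.015, 0.013, -0.0], 'position': [0.231, 0.58, 0.231], 'tcp_rot': [-0.592, -3.085, 0.003], 'ft_force': [0.857, -0.11, 0.903], 'ft_torque': [-0.004, 0.003, -0.026], 'grip_force': 0.0, 'gripper_width': 0.086}
scene {'mtx': array([[362.67042313,   0.        , 252.11593313],
       [  0.        , 362.67042313, 194.18366341],
       [  0.        ,   0.        ,   1.        ]]), 'k1': -0.08194304186843797, 'origin': array([0.14056867, 0.47434716, 0.58223072]), 'orientation': array([-0.78701193,  2.46193889, -1.27467519])}
side {'mtx': array([[409.8206329 ,   0.        , 262.49704046],
       [  0.        , 409.8206329 , 187.91294029],
       [  0.        ,   0.        ,   1.        ]]), 'k1': 0.03671753778051923, 'origin': array([-0.06653925, -1.00419734,  0.59369154]), 'orientation': array([-1.95066696,  0.63244351, -0.41735439])}
wrist {'mtx': array([[296.48217333,   0.        , 253.8239633 ],
       [  0.        , 296.48217333, 192.47779999],
       [  0.        ,   0.        ,   1.        ]]), 'k1': -0.07934387239510328, 'T_tool_cam': array([[ 8.02958776e-04, -9.59267437e-01, -2.82498388e-01,
         7.12614710e-02],
       [ 9.99999269e-01,  5.14956024e-04,  1.09373241e-03,
         5.77430788e-04],
       [-9.03707642e-04, -2.82499060e-01,  9.59267150e-01,
        -1.42280718e-01],
       [ 0.00000000e+00,  0.00000000e+00,  0.00000000e+00,
         1.00000000e+00]])}
```

View pics/scene0.png

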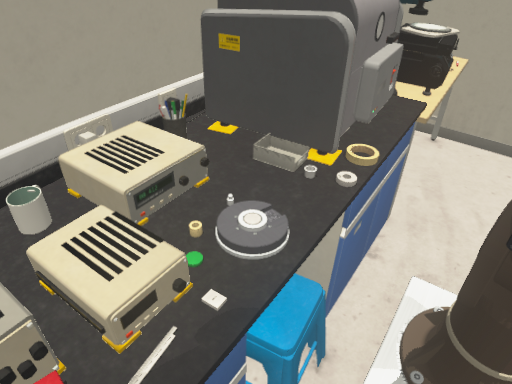

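View pics/side0.png

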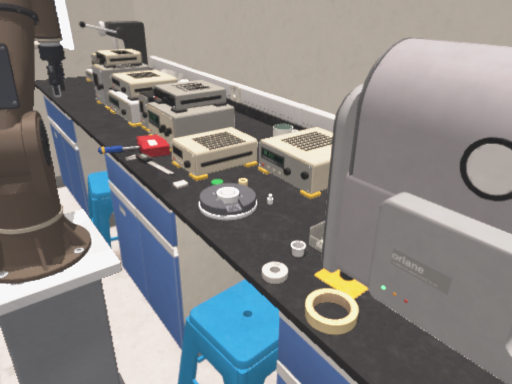

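The scene view shows the lift at about (252,225) with the hub at (252,218), and something like a notch near (270,212). In the side view the hub is at (228,195). I'll triangulate the hub and enlarge both.

```bash
cat > h.py <<'E'
from rig import *
import cv2, numpy as np
from scipy.spatial.transform import Rotation as R
def cam(n,s=None):
    c=camera_params(n)
    if n=="wrist":
        T=np.eye(4);T[:3,:3]=R.from_rotvec(s["tcp_rot"]).as_matrix();T[:3,3]=s["position"];T=T@c["T_tool_cam"]
    else:
        T=np.eye(4);T[:3,:3]=R.from_rotvec(c["orientation"]).as_matrix();T[:3,3]=c["origin"]
    return c,T
def ray(ct,uv):
    c,T=ct; K=c["mtx"]
    d=np.array([(uv[0]-K[0,2])/K[0,0],(uv[1]-K[1,2])/K[1,1]]);p=d.copy()
    for _ in range(20): p=d/(1+c["k1"]*(p@p))
    return T[:3,3],T[:3,:3]@np.r_[p,1]
def onz(ct,uv,z):
    o,d=ray(ct,uv); return o+d*(z-o[2])/d[2]
def proj(ct,P):
    c,T=ct;K=c["mtx"]; q=(np.atleast_2d(P)-T[:3,3])@T[:3,:3]; p=q[:,:2]/q[:,2:]
    p=p*(1+c["k1"]*(p**2).sum(1,keepdims=True)); return p*K[0,0]+K[:2,2]
def tri(rs):
    A=0;b=0
    for o,d in rs:
        d=d/np.linalg.norm(d);M=np.eye(3)-np.outer(d,d);A=A+M;b=b+M@o
    return np.linalg.solve(A,b)
def topdown(ct,img,c,z,half,n=500):
    # rectified view of plane z: image up = +x, image left = +y
    g=np.linspace(half,-half,n); X,Y=np.meshgrid(g,g,indexing="ij")
    m=proj(ct,np.c_[c[0]+X.ravel(),c[1]+Y.ravel(),np.full(n*n,z)]).astype(np.float32).reshape(n,n,2)
    return cv2.remap(img,m,None,cv2.INTER_CUBIC)
E
python3 - <<'E'
from h import *
sc,sd=cam("scene"),cam("side")
p=tri([ray(sc,(252,218)),ray(sd,(228,194.5))]);print(p)
print(onz(sc,(252,218),.046),onz(sd,(228,194.5),.046))
for n,u,v in(("bush",(196,234),(243,184)),("weight",(230,204),(270,203)),("cup",(311,175),(298,252)),("ring",(347,182),(275,276)),("block",(214,300),(180,184)),("green",(194,259),(217,183))):
    print(n,np.round(onz(sc,u,0.005),3),np.round(onz(sd,v,.005),3))
a=cv2.imread("pics/scene0.png");b=cv2.imread("pics/side0.png")
c=p
w=np.hstack([topdown(sc,a,c,.036,.11,400),topdown(sd,b,c,.036,.11,400)])
cv2.imwrite("pics/td0.png",cv2.convertScaleAbs(w,alpha=1.5,beta=20))
E
```

```text
[ 0.50892786 -0.07257099  0.039195  ]
[ 0.50736052 -0.06758223  0.046     ] [ 0.49826206 -0.08642445  0.046     ]
bush [0.608 0.018 0.005] [0.623 0.019 0.005]
weight [ 0.615 -0.122  0.005] [ 0.615 -0.139  0.005]
cup [ 0.509 -0.378  0.005] [ 0.515 -0.383  0.005]
ring [ 0.406 -0.407  0.005] [ 0.411 -0.424  0.005]
block [0.451 0.142 0.005] [0.451 0.137 0.005]
green [0.557 0.082 0.005] [0.556 0.075 0.005]
```

View pics/td0.png

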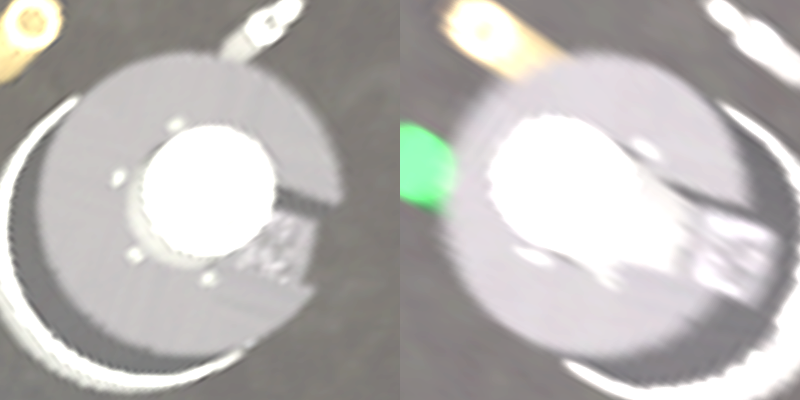

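The groove shows clearly in both rectified views: the left one has its edges at (278,190)–(342,205) and (245,270)–(315,290). That puts it at roughly -105° from world +x, on a collar centred near (0.507, -0.069). I'll shut the fingers and move the wrist camera over it to measure more accurately.

```bash
python3 -m crank '[{"x":20,"y":-50,"z":20,"fingers":1},{"x":50,"y":-105,"z":20,"fingers":1},{"x":70,"y":-160,"z":20,"fingers":1},{"x":90,"y":-215,"z":20,"fingers":1},{"x":110,"y":-270,"z":20,"fingers":1},{"x":125,"y":-325,"z":20,"fingers":1},{"x":140,"y":-380,"z":20,"fingers":1},{"x":155,"y":-435,"z":20,"fingers":1},{"x":170,"y":-490,"z":20,"fingers":1},{"x":180,"y":-530,"z":20,"fingers":1}]' 20; python3 -m crank '[{"x":0,"y":-50,"fingers":1},{"x":0,"y":-90,"fingers":1},{"x":0,"y":-110,"fingers":1},{"x":0,"y":-110,"fingers":1},{"x":0,"y":-110,"fingers":1}]'
python3 - <<'E'
from h import *
s=observe();a=grab_frame("wrist")[:,:,::-1].copy();cv2.imwrite("pics/w1.png",a)
np.save("w1.npy",np.r_[s["position"],s["tcp_rot"]])
print(s["time"],s["position"],s["tcp_rot"],s["ft_force"])
E
```

```text
0.1 [0.23101656 0.58023922 0.23061645] [-5.91583197e-01 -3.08523606e+00  2.20726812e-03] [ 0.3575575  -0.64439679 -0.01853272]invalid input at $[0]: expected keys x, y, z, wx, wy, wz, fingers
invalid input at $[0]: expected keys x, y, z, wx, wy, wz, fingers
```

View pics/w1.png

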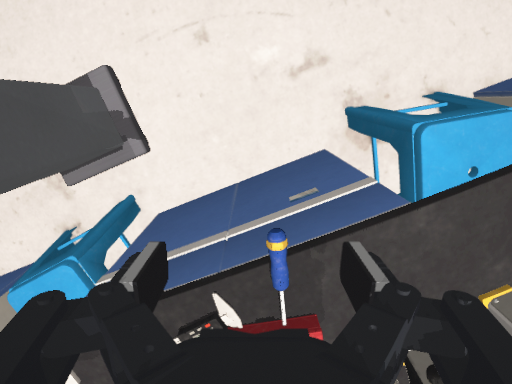

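The rows need all the keys. This picture shows the fingers at the bottom of the image, with image up pointing towards the robot. So the TCP should stand beyond the lift, near (0.56, -0.09).

```bash
python3 -m crank '[{"x":20,"y":-50,"z":20,"wx":0,"wy":0,"wz":0,"fingers":1},{"x":50,"y":-105,"z":20,"wx":0,"wy":0,"wz":0,"fingers":1},{"x":80,"y":-155,"z":20,"wx":0,"wy":0,"wz":0,"fingers":1},{"x":110,"y":-205,"z":20,"wx":0,"wy":0,"wz":0,"fingers":1},{"x":140,"y":-255,"z":20,"wx":0,"wy":0,"wz":0,"fingers":1},{"x":170,"y":-305,"z":20,"wx":0,"wy":0,"wz":0,"fingers":1},{"x":200,"y":-355,"z":20,"wx":0,"wy":0,"wz":0,"fingers":1},{"x":225,"y":-405,"z":20,"wx":0,"wy":0,"wz":0,"fingers":1},{"x":250,"y":-455,"z":20,"wx":0,"wy":0,"wz":0,"fingers":1},{"x":275,"y":-505,"z":20,"wx":0,"wy":0,"wz":0,"fingers":1}]' 20; python3 -m crank '[{"x":25,"y":-50,"z":0,"wx":0,"wy":0,"wz":0,"fingers":1},{"x":45,"y":-100,"z":0,"wx":0,"wy":0,"wz":0,"fingers":1},{"x":60,"y":-150,"z":0,"wx":0,"wy":0,"wz":0,"fingers":1},{"x":60,"y":-165,"z":0,"wx":0,"wy":0,"wz":0,"fingers":1},{"x":60,"y":-165,"z":0,"wx":0,"wy":0,"wz":0,"fingers":1},{"x":60,"y":-165,"z":0,"wx":0,"wy":0,"wz":0,"fingers":1}]'
python3 - <<'E'
from h import *
s=observe();a=grab_frame("wrist")[:,:,::-1].copy();cv2.imwrite("pics/w2.png",a)
np.save("w2.npy",np.r_[s["position"],s["tcp_rot"]])
print(s["time"],s["position"],s["tcp_rot"],s["ft_force"],s["gripper_width"])
print(proj(cam("wrist",s),[[.507,-.069,.046]]))
E
```

```text
time: 1.4
position: [0.5066, 0.0741, 0.2513]
tcp_rot: [0.591, 3.085, 0.0]
ft_force: [0.7, 1.0, -0.4]
gripper_width: -0.0
grip_force: 0.0
time: 2.15
position: [0.566, -0.0872, 0.2512]
tcp_rot: [-0.588, -3.085, -0.002]
ft_force: [-0.4, 1.8, -0.7]
gripper_width: -0.0002
grip_force: 0.0
2.15 [ 0.56598254 -0.08717446  0.25115614] [-5.87956806e-01 -3.08543752e+00 -1.76489541e-03] [-0.42720958  1.84139857 -0.66573575] -0.00024687965140031897
[[248.65696229 114.69696976]]
```

View pics/w2.png

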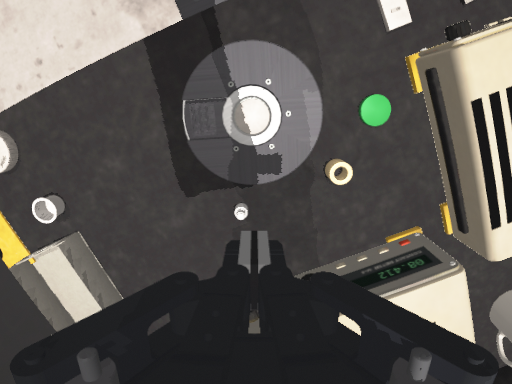

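The wrist view shows the collar centred near (252,113), with the groove to its left (rows 99–137, around x = 205). The weight is at (241,212) and the bush at (339,172). Next I'll fit the circles and the groove edges in the rectified plane.

Run:
```python
from h import *
v=np.load("w2.npy");s=dict(position=v[:3],tcp_rot=v[3:]);ct=cam("wrist",s)
a=cv2.imread("pics/w2.png")
c0=np.array([.507,-.069]);half=.1;n=600;mm=2*half/(n-1)
out=[]
for z in(.036,.046,.024):
    t=topdown(ct,a,c0,z,half,n)
    t=cv2.convertScaleAbs(t,alpha=1.6,beta=25)
    if z==.036:
        g=cv2.GaussianBlur(cv2.cvtColor(t,cv2.COLOR_BGR2GRAY),(0,0),2)
        for r0,r1 in((225,275),):
            print("collar",cv2.HoughCircles(g,cv2.HOUGH_GRADIENT,1,600,param1=60,param2=15,minRadius=240,maxRadius=262))
    if z==.046:
        g=cv2.GaussianBlur(cv2.cvtColor(t,cv2.COLOR_BGR2GRAY),(0,0),2)
        print("hub",cv2.HoughCircles(g,cv2.HOUGH_GRADIENT,1,600,param1=80,param2=15,minRadius=92,maxRadius=112))
    out.append(cv2.resize(t,(400,400)))
cv2.imwrite("pics/td2.png",np.hstack(out[:2]))
```

```text
collar [[[292.5 291.5 248.5]]]
hub [[[293.5 292.5 101.5]]]
```

View pics/td2.png

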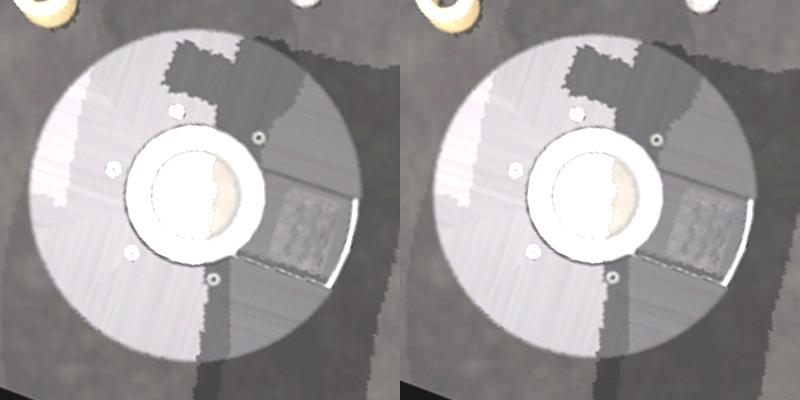

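The fits agree. The collar centre is (0.5095, -0.0668), and the groove is symmetric about it, 47 mm wide, at -108.2°. The key point is therefore (0.490, -0.127). I'll confirm by touch: come down on the collar at -60° and 63 mm radius, then slide lightly towards the groove.

```bash
python3 -m crank '[{"x":-25,"y":-34,"z":-30,"wx":0,"wy":0,"wz":0,"fingers":1},{"x":-25,"y":-34,"z":-80,"wx":0,"wy":0,"wz":0,"fingers":1},{"x":-25,"y":-34,"z":-130,"wx":0,"wy":0,"wz":0,"fingers":1},{"x":-25,"y":-34,"z":-175,"wx":0,"wy":0,"wz":0,"fingers":1},{"x":-25,"y":-34,"z":-195,"wx":0,"wy":0,"wz":0,"fingers":1},{"x":-25,"y":-34,"z":-205,"wx":0,"wy":0,"wz":0,"fingers":1},{"x":-25,"y":-34,"z":-205,"wx":0,"wy":0,"wz":0,"fingers":1}]'; python3 -m crank '[{"x":0,"y":0,"z":-3,"wx":0,"wy":0,"wz":0,"fingers":1},{"x":0,"y":0,"z":-6,"wx":0,"wy":0,"wz":0,"fingers":1},{"x":0,"y":0,"z":-8,"wx":0,"wy":0,"wz":0,"fingers":1},{"x":0,"y":0,"z":-8,"wx":0,"wy":0,"wz":0,"fingers":1}]'
```

```text
time: 3.08
position: [0.5413, -0.1224, 0.0463]
tcp_rot: [-0.59, -3.085, -0.001]
ft_force: [-1.5, 0.1, 0.2]
gripper_width: 0.0001
grip_force: 0.0
time: 3.58
position: [0.5411, -0.1233, 0.0384]
tcp_rot: [0.592, 3.085, 0.0]
ft_force: [-0.1, -0.3, 0.4]
gripper_width: 0.0
grip_force: 0.0
```

```bash
for i in 1 2 3; do python3 -m crank '[{"x":0,"y":0,"z":-1,"wx":0,"wy":0,"wz":0,"fingers":1},{"x":0,"y":0,"z":-1,"wx":0,"wy":0,"wz":0,"fingers":1}]' | grep -E 'posi|force'; done
```

```text
position: [0.5411, -0.1233, 0.0373]
ft_force: [0.3, 0.2, -0.2]
grip_force: 0.0
position: [0.5411, -0.1233, 0.0362]
ft_force: [-0.9, 0.3, -0.2]
grip_force: 0.0
position: [0.5412, -0.1233, 0.0361]
ft_force: [-3.3, 1.0, 12.5]
grip_force: 5.9
```

Contact at z = 0.036. I'll ease off slightly and slide along the arc, reading the force at each stop.

```bash
f(){ grep -E 'posi|ft_f'; }
python3 -m crank '[{"x":-3,"y":-1,"z":0.3,"wx":0,"wy":0,"wz":0,"fingers":1},{"x":-6,"y":-2,"z":0.3,"wx":0,"wy":0,"wz":0,"fingers":1},{"x":-10,"y":-3,"z":0.3,"wx":0,"wy":0,"wz":0,"fingers":1}]'|f
python3 -m crank '[{"x":-4,"y":-1,"z":0,"wx":0,"wy":0,"wz":0,"fingers":1},{"x":-8,"y":-2,"z":0,"wx":0,"wy":0,"wz":0,"fingers":1},{"x":-11,"y":-2.5,"z":0,"wx":0,"wy":0,"wz":0,"fingers":1}]'|f
python3 -m crank '[{"x":-4,"y":0,"z":0,"wx":0,"wy":0,"wz":0,"fingers":1},{"x":-8,"y":0,"z":0,"wx":0,"wy":0,"wz":0,"fingers":1},{"x":-11,"y":-1,"z":0,"wx":0,"wy":0,"wz":0,"fingers":1}]'|f
python3 -m crank '[{"x":-4,"y":0,"z":0,"wx":0,"wy":0,"wz":0,"fingers":1},{"x":-8,"y":0.5,"z":0,"wx":0,"wy":0,"wz":0,"fingers":1},{"x":-11,"y":1,"z":0,"wx":0,"wy":0,"wz":0,"fingers":1}]'|f
python3 -m crank '[{"x":-4,"y":1,"z":0,"wx":0,"wy":0,"wz":0,"fingers":1},{"x":-8,"y":2,"z":0,"wx":0,"wy":0,"wz":0,"fingers":1},{"x":-8,"y":2,"z":0,"wx":0,"wy":0,"wz":0,"fingers":1}]'|f
```

```text
position: [0.5323, -0.1264, 0.0361]
ft_force: [3.1, 1.0, 5.6]
position: [0.5212, -0.129, 0.0362]
ft_force: [4.5, -0.1, 5.1]
position: [0.51, -0.1299, 0.0361]
ft_force: [3.7, 0.7, 5.0]
position: [0.4964, -0.1287, 0.035]
ft_force: [0.1, -0.8, -0.5]
position: [0.4896, -0.1267, 0.0355]
ft_force: [0.6, -0.1, 0.0]
```

The upward force vanished as the tip came over the groove, which confirms where it is. Now down onto the key.

```bash
f(){ grep -E 'posi|ft_f'; }
python3 -m crank '[{"x":0,"y":0,"z":-4,"wx":0,"wy":0,"wz":0,"fingers":1},{"x":0,"y":0,"z":-8,"wx":0,"wy":0,"wz":0,"fingers":1},{"x":0,"y":0,"z":-10,"wx":0,"wy":0,"wz":0,"fingers":1},{"x":0,"y":0,"z":-10,"wx":0,"wy":0,"wz":0,"fingers":1}]'|f
python3 -m crank '[{"x":0,"y":0,"z":-2,"wx":0,"wy":0,"wz":0,"fingers":1},{"x":0,"y":0,"z":-4,"wx":0,"wy":0,"wz":0,"fingers":1}]'|f
python3 -m crank '[{"x":0,"y":0,"z":-2,"wx":0,"wy":0,"wz":0,"fingers":1},{"x":0,"y":0,"z":-4,"wx":0,"wy":0,"wz":0,"fingers":1}]'|f
```

```text
position: [0.49, -0.1268, 0.0254]
ft_force: [0.5, 0.2, 0.9]
position: [0.4903, -0.1269, 0.0219]
ft_force: [-0.8, 0.2, 6.1]
position: [0.4904, -0.1269, 0.0179]
ft_force: [-1.6, -0.3, 6.0]
```

The key moves at about 6 N. I'll go on in small steps to the stop.

```bash
f(){ grep -E 'posi|ft_f'; }
python3 -m crank '[{"x":0,"y":0,"z":-2,"wx":0,"wy":0,"wz":0,"fingers":1},{"x":0,"y":0,"z":-3,"wx":0,"wy":0,"wz":0,"fingers":1}]'|f
python3 -m crank '[{"x":0,"y":0,"z":-1,"wx":0,"wy":0,"wz":0,"fingers":1},{"x":0,"y":0,"z":-1,"wx":0,"wy":0,"wz":0,"fingers":1}]'|f
python3 -m crank '[{"x":0,"y":0,"z":-1,"wx":0,"wy":0,"wz":0,"fingers":1},{"x":0,"y":0,"z":-1,"wx":0,"wy":0,"wz":0,"fingers":1}]'|f
```

```text
position: [0.4904, -0.1269, 0.0149]
ft_force: [-1.8, -0.3, 5.9]
position: [0.4903, -0.1269, 0.014]
ft_force: [-1.8, -0.3, 6.7]
position: [0.4904, -0.1269, 0.0138]
ft_force: [-4.9, 1.1, 20.5]
```

The force jumped to 20 N at z = 0.0138, so the key is on its stop. I'll lift straight out, back off and look.

```bash
python3 -m crank '[{"x":0,"y":0,"z":5,"wx":0,"wy":0,"wz":0,"fingers":1},{"x":0,"y":0,"z":25,"wx":0,"wy":0,"wz":0,"fingers":1},{"x":0,"y":0,"z":65,"wx":0,"wy":0,"wz":0,"fingers":1},{"x":20,"y":10,"z":115,"wx":0,"wy":0,"wz":0,"fingers":1},{"x":50,"y":20,"z":165,"wx":0,"wy":0,"wz":0,"fingers":1},{"x":76,"y":40,"z":215,"wx":0,"wy":0,"wz":0,"fingers":1},{"x":76,"y":40,"z":237,"wx":0,"wy":0,"wz":0,"fingers":1},{"x":76,"y":40,"z":237,"wx":0,"wy":0,"wz":0,"fingers":1},{"x":76,"y":40,"z":237,"wx":0,"wy":0,"wz":0,"fingers":1}]'
python3 - <<'E'
from h import *
s=observe();a=grab_frame("wrist")[:,:,::-1].copy();b=grab_frame("side")[:,:,::-1]
cv2.imwrite("pics/fin.png",np.hstack([cv2.resize(a[20:220,150:390],(430,360)),cv2.resize(b[165:225,190:250],(360,360),interpolation=cv2.INTER_CUBIC)]))
E
```

```text
time: 9.07
position: [0.5653, -0.087, 0.2485]
tcp_rot: [-0.592, -3.084, 0.0]
ft_force: [-0.3, 0.7, -0.9]
gripper_width: -0.0001
grip_force: 0.0
```

View pics/fin.png

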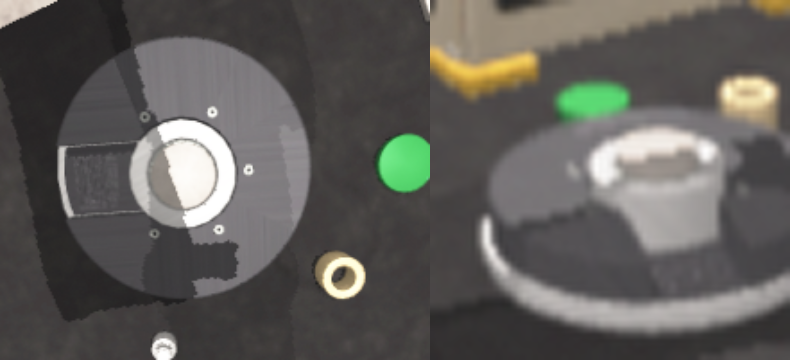

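The picture shows the sample raised above the hub rim, at about (180,172) in the left half, and centred. The key is deep in its groove at (95,180), and the bush and weight stand where they were.

```bash
python3 -c "
from rig import *
print(sign_off())"
```

```text
the job is handed in; nothing more can be done
None
```

I found the groove at about -108° by camera and confirmed it by a light slide of about 50° rather than a full turn round the collar; I pressed the key to its stop (20 N there, 6 N on the way), the sample rose centred, and I withdrew the hand and handed in at about 9 s; no verdict came back.

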